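# Check the tea tray's brass edge with a straightedge

### The arm

A 7-joint arm with a two-finger parallel gripper is mounted at the origin on the work surface. World frame = base frame: x ahead of the robot, y to its left, z up, the work surface at z = 0. Lengths are in mm, angles in rad, forces in N, time in s.
With the tool pointing down it reaches from about 400 to 875 mm from the base axis. Payload 4.4 kg.
Tool frame: the origin (TCP) lies at the very end of the fingers, on their centre line; the grasp point (between the pads) lies 19 mm behind it; z points along the fingers, y is the direction in which the jaws open and shut (so a half turn about z gives the same grasp; the last joint's range is limited). The gripper opens to 85 mm and grips with 20 to 120 N. Pads are 22 mm wide; open, the fingers measure 114 mm over their backs; the gripper's body (76 mm by 85 mm) begins 54 mm behind the grasp point. The pads swing forward as they close: fully open they stand 13 mm farther back than shut.
Start: joints at [-1.413, 0.628, 0.038, 1.517, -0.027, 0.996, -0.02], TCP at [144.233, 633.81, 231.313] pointing down, gripper open.
Joint ranges: [-3.06, 3.06], [-0.37, 2.12], [-1.25, 1.32], [0.18, 2.47], [-1.1, 4.24], [0.23, 1.98], [-2.94, 2.94]. Speed limits (rad/s): [2.57, 2.57, 3.14, 3.14, 3.14, 3.14, 3.14].

### API

Orientations are given as [roll, pitch, yaw] about the fixed x, y, z axes, in that order (R = Rz(yaw) Ry(pitch) Rx(roll)).
In Python, from cell import read_state, get_image, calibration, finish_job gives the robot as it stands. The module is installed in compiled form; this text tells all that it offers.
- The arm moves only by the tool apply_moves, never from a script. Its argument "increments" is a list of rows, each an object of numbers: "tx", "ty", "tz": the shift along the world's x, y, z in m; "rx", "ry", "rz": the turn, a rotation vector about the world's x, y, z in units of 5 degrees (1.0 is 5 degrees); "claw": the finger opening in m, from 0 to 0.0854. In form: [{"tx": .., "ty": .., "tz": .., "rx": .., "ry": .., "rz": .., "claw": ..}, ...]. A call has 1 to 12 rows; each row is the pose to reach, as a shift and turn from the pose commanded when the call began; what a row does not reach only later rows make up. A row lasts 1/10 s, in which the tool goes at most 50 mm and 8.59 degrees, less where a joint would pass 70% of its speed; a pose out of reach is approached as far as the arm can. A call with a gripper value outside its range is refused whole. The fingers move at their own pace and stop on an object; the grip force is fixed at half the most. Time passes only in rows, so rows that repeat a pose let the fingers close. It gives the time, the measured TCP pose, the force and the opening at its end, in the units of the state.
- read_state(): the state, without advancing time (a new reading comes with each control period).
- get_image(name): name is "scene" or "top" or "wrist"; returns the picture (400x640x3 uint8, red, green, blue); there is no depth.
- calibration(name): a dict with "camera_matrix" (3x3 intrinsics, pixels), "origin" and "attitude" of the camera in the world. Camera axes: x right, y up, looking along -z (the intrinsics and any distortion apply to the point x, -y, -z); pixel columns grow to the right and rows downward; lengths in mm; the calibration is good to about 2 mm. The wrist camera is an equidistant fisheye: a pixel r from the principal point sees the ray r / f radians off the axis. A picture is of the moment at which its call begins: read the wrist's pose just before it. calibration takes no time and is no camera call; for the wrist camera it gives the pose at the moment of the call.
- finish_job(): hands the job in, once; it reports no verdict.
The state is a dict: "clock": time; "qpos": joint angles; "qd": joint speeds; "tau": joint torques, N m; "eef_pos": TCP position; "tool_rot": TCP orientation; "force": force on the tool from outside, world axes, zero at the start; "torque": the same for the moment, N m; "width": finger opening in mm.
Only numpy, scipy, OpenCV 4.12 (cv2) and the standard library are available. Lean on these libraries where they do the work, as an engineer would, in place of code of your own. Each camera call takes 0.05 s, during which the arm holds its last target. There are 200 camera calls.

### The job

I want to see whether the brass-trimmed edge of the tea tray has stayed straight. First move the two celadon cups that stand in front of that edge into the tray's two empty pockets, setting each down gently; then take the aluminium straightedge out of its slanted rack and stand it on its long narrow edge on the table, flush along the brass edge and centred on it, and let go. Leave everything else where it stands.

Things in the scene. Friction and masses are not known exactly. Their poses are not given: they have to be found in the camera images.
- tray: Square dark resin tea tray, 200 x 200 x 22 mm, fixed. Origin: centre of its underside; z up. Brass covers its side face at x = -100 mm (facing the robot, turned up to 0.45 rad), seen from above as a thin line. Three round pockets in its top, 50 mm across, 10 mm deep (floor 12 mm above the table), at (0, -55), (0, 55) and (55, 0) mm; the last holds the third cup.
- pocket0 (a point): Centre of the floor of the empty tray pocket at (0, -55, 12) mm in the tray's frame; it has the tray's axes.
- pocket1 (a point): Centre of the floor of the empty tray pocket at (0, 55, 12) mm in the tray's frame; it has the tray's axes.
- brass_edge (a point): Middle of the brass side face of the tray, at (-100, 0, 11) mm in the tray's frame; x points into the tray, square to the face; y runs along the edge.
- cup_a: Celadon-green cup, no handle, on the table 4 to 10 mm in front of the brass edge, 50 to 80 mm to the -y side of its middle. 55 mm tall, 57 mm across from 20 mm up to the rim, narrowing to a 40 mm foot that fits loosely in a pocket; about 110 g. Origin: centre of its underside, z up.
- cup_b: A second cup like cup_a, 50 to 80 mm to the +y side of the middle of the brass edge. Either cup may go in either empty pocket.
- cup_c: The third cup, like the others, already in the far pocket of the tray: leave it. Origin: centre of its underside.
- straightedge: Aluminium bar with black ticks, 180 mm long (its y), 12 mm thick (its x), 50 mm high (its z), about 280 g; both faces and both narrow edges are equally good. Origin: centre of its lower narrow edge. It starts leaning in the rack: its z is 30 degrees from vertical, tipped towards the rack's -x, away from the robot; its y is along the rack's y.
- bar_mid (a point): Centre of the straightedge, 25 mm up its z from its origin; it has the bar's axes.
- bar_end_a (a point): Point on the straightedge's centre plane, at (0, 85, 25) mm in its frame, 5 mm inside one end.
- bar_end_b (a point): Point on the straightedge's centre plane, at (0, -85, 25) mm in its frame, 5 mm inside the other end.
- rack: Dark wooden rack, base 100 (x) x 190 (y) x 10 mm, fixed, left or right of the tray. Origin: centre of underside. Two cheeks, y = 48 to 84 mm either side, with slots 15 mm wide leaning 30 degrees, tops to -x (away from the robot). The bar stands 30 mm above the table at x = 20 mm; slot walls reach 34 mm up its low (-x) side, 20 mm up the other. The bar draws out along its own z.
- teapot: Clay teapot, 107 mm tall, 175 mm from spout to handle along its x, on the other side of the tray from the rack: leave it. Origin: centre of its underside.
- canister: White tea canister with steel press-button lid, 84 mm across, 128 mm tall, nearer the robot, left or right: leave it. Origin: centre of its underside.
- pitcher: White serving pitcher with a small spout, 76 mm across, 110 mm tall, nearer the robot, on the other side from the canister: leave it. Origin: centre of its underside.
- strainer: Steel strainer in a wooden cup, 68 mm across, 60 mm tall, with a handle reaching 85 mm along its x: leave it. Origin: centre of its underside.
- tea_pet: Clay tea pet (toad), 72 mm across, 60 mm tall: leave it. Origin: centre of its underside.
There are look-alikes about, which are no part of the job. What is shaped like the cup_b but blue is not meant.

How it is judged:
By the outcome, as a careful person would: the job done as asked, in the order asked, and still so for the second after the job is handed in, with the robot touching nothing.
It also fails if it takes over 61 s, if anything falls off the work surface, if the arm or the gripper's body presses on something with over 40 N, if the wrist force passes 120 N, or if a joint passes its speed limit or range.

## Working session

There is one attempt and no reset: what is moved stays moved. The work goes in short steps, Python scripts to look and compute and a tool call to move; the robot and the scene stay as the last step left them, time stands still between calls to the robot, and variables do not carry over. Pictures are saved under pics/ and viewed, about 8 in all and at most 12, crops included, and the job is handed in when it is done.

Besides the shell and the picture viewer there is one more tool, called after "Call:" in YAML: its name, and indented under it one key for each argument. apply_moves: Moves the arm, as the interface text tells. Its arguments: {"type":"object","properties":{"increments":{"type":"array"}},"required":["increments"]}

```bash
mkdir -p pics; python3 - <<'E'
from cell import *
import cv2
s=read_state(); print({k:s[k] for k in('clock','eef_pos','tool_rot','force','width')})
for n in('scene','top'):
    cv2.imwrite(f'pics/{n}0.png',get_image(n)[:,:,::-1]); print(n,calibration(n))
print(calibration('wrist'))
E
```

```text
{'clock': 0.0, 'eef_pos': array([144.11430142, 633.1761991 , 230.39803553]), 'tool_rot': array([-3.13970673e+00,  7.52065441e-05,  2.91783224e+00]), 'force': array([-0.09024465,  0.74076689,  1.08456347]), 'width': 85.47388380481212}
scene {'camera_matrix': array([[480.88533999,   0.        , 317.26474159],
       [  0.        , 480.88533999, 202.58626914],
       [  0.        ,   0.        ,   1.        ]]), 'origin': array([1090.18945834,  593.8990323 ,  843.41826252]), 'attitude': array([8.08311659e-01, 8.07480800e-04, 2.39063393e+00])}
top {'camera_matrix': array([[385.50031563,   0.        , 320.59871024],
       [  0.        , 385.50031563, 204.03540004],
       [  0.        ,   0.        ,   1.        ]]), 'origin': array([ 355.51753076,   12.15566365, 1070.01197507]), 'attitude': array([ 1.95660443e-01,  3.67558610e-04, -1.55952245e+00])}
{'camera_matrix': array([[309.70691629,   0.        , 322.94519295],
       [  0.        , 309.70691629, 191.16542439],
       [  0.        ,   0.        ,   1.        ]]), 'origin': array([ 75.55768726, 648.4978426 , 372.553138  ]), 'attitude': array([-0.28025639,  0.00221399,  1.34684678])}
```

View pics/top0.png

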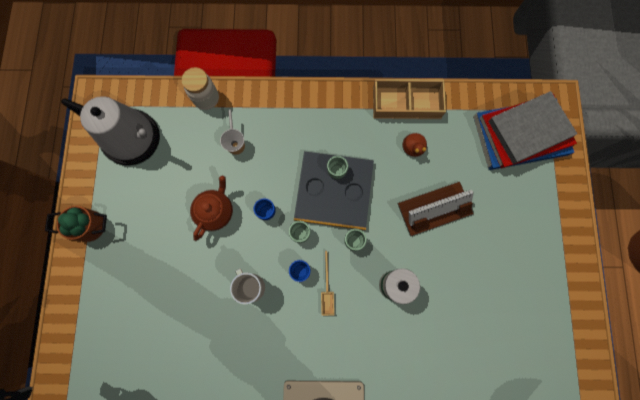

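View pics/scene0.png

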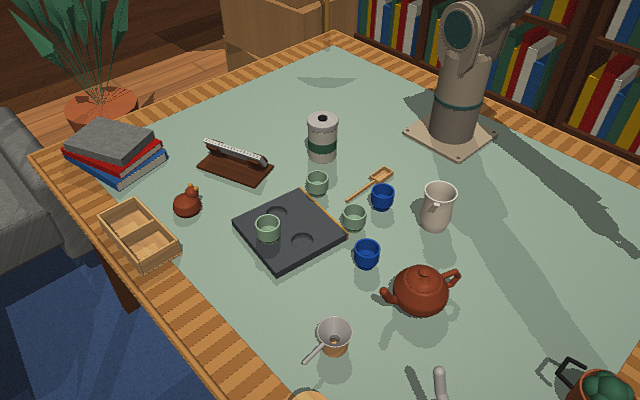

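Top view: tray at about (335,190), green cups at (300,231) and (356,240), cup_c at (338,166), rack and bar at (437,208), blue decoys at (264,209) and (299,270). The scene view agrees. I'll enlarge both.

```bash
cat > h.py <<'E'
import numpy as np, cv2
from scipy.spatial.transform import Rotation as R
from cell import *
D=np.diag([1.,-1,-1])
def rot(e): return R.from_euler('xyz',e).as_matrix()
def ray(c,uv,fish=False):
    K=c['camera_matrix'];p=(np.array(uv,float)-K[:2,2])/K[0,0]
    if fish:
        t=np.linalg.norm(p);d=np.array([*(p/t*np.sin(t)),np.cos(t)])
    else: d=np.array([*p,1.])
    return rot(c['attitude'])@D@d
def onz(c,uv,z,fish=False):
    d=ray(c,uv,fish);o=c['origin'];return o+d*(z-o[2])/d[2]
def proj(c,P,fish=False):
    q=(np.atleast_2d(P)-c['origin'])@rot(c['attitude'])@D
    K=c['camera_matrix']
    if fish:
        r=np.linalg.norm(q[:,:2],axis=1);t=np.arctan2(r,q[:,2]);p=q[:,:2]/r[:,None]*t[:,None]
    else: p=q[:,:2]/q[:,2:]
    return p*K[0,0]+K[:2,2]
E
python3 - <<'E'
import cv2,numpy as np
def crop(f,x,y,w,h,k,o):
    im=cv2.imread(f)[y:y+h,x:x+w]
    im=np.clip(im.astype(float)*1.4,0,255).astype('uint8')
    im=cv2.resize(im,None,fx=k,fy=k,interpolation=cv2.INTER_CUBIC)
    for i in range(0,w,20): cv2.line(im,(i*k,0),(i*k,6),(0,255,255),1); cv2.putText(im,str(x+i),(i*k,16),0,.35,(0,255,255))
    for i in range(0,h,20): cv2.line(im,(0,i*k),(6,i*k),(0,255,255),1); cv2.putText(im,str(y+i),(8,i*k+4),0,.35,(0,255,255))
    cv2.imwrite(o,im)
crop('pics/top0.png',285,140,200,120,4,'pics/top1.png')
crop('pics/scene0.png',190,120,190,160,4,'pics/scene1.png')
E
```

```text
(no output)
```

View pics/top1.png

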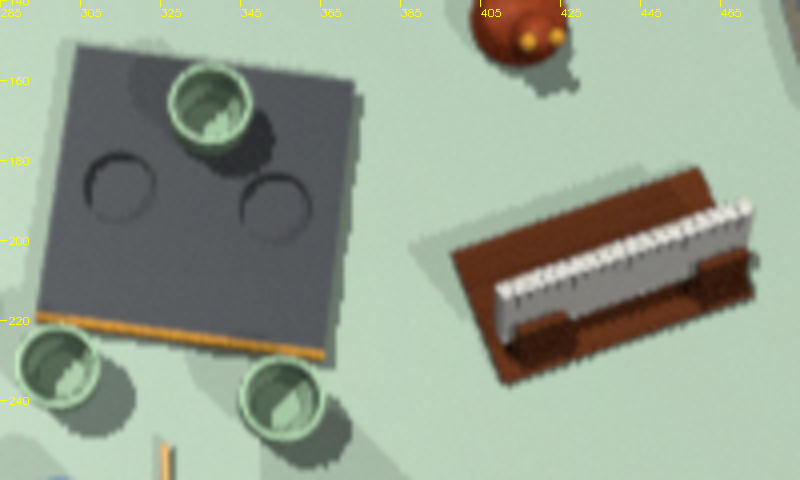

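View pics/scene1.png

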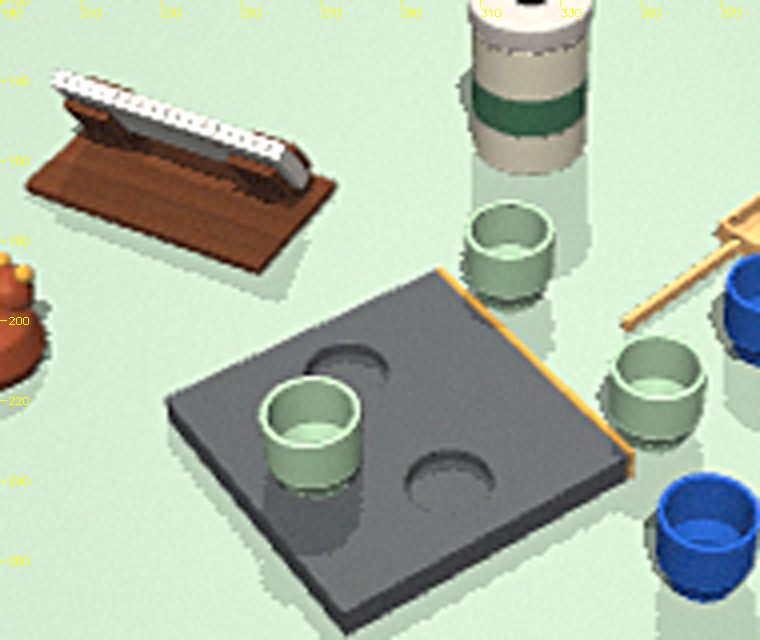

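```bash
cat > fit.py <<'E'
from h import *
from scipy.optimize import least_squares
ct,cs=calibration('top'),calibration('scene')
T=lambda x,y:(285+(x-1.5)/4,140+(y-1.5)/4)
S=lambda x,y:(190+(x-1.5)/4,120+(y-1.5)/4)
tray=[(0,T(76,45),(100,100,22)),(0,T(354,80),(100,-100,22)),(0,T(37,321),(-100,100,22)),(0,T(324,358),(-100,-100,22)),
(1,S(440,268),(-100,-100,22)),(1,S(633,456),(-100,100,22)),(1,S(167,402),(100,-100,22)),(1,S(347,613),(100,100,22)),
(0,T(119,186),(0,55,22)),(0,T(275,208),(0,-55,22))]
rack=[(0,T(452,253),(-50,-95,10)),(0,T(697,168),(-50,95,10)),(0,T(507,384),(50,-95,0)),(0,T(755,297),(50,95,5)),
(1,S(27,187),(-50,95,5)),(1,S(260,272),(-50,-95,0)),(1,S(336,185),(50,-95,10)),
(0,T(495,286),(-10.2,-90,70.3)),(0,T(752,202),(-10.2,90,70.3)),(1,S(56,73),(.2,90,76.3)),(1,S(285,147),(.2,-90,76.3)),(1,S(278,157),(-10.2,-90,70.3))]
cups={'a':((0,T(281,398)),(1,S(509,230)),55),'b':((0,T(58.5,366)),(1,S(657,367)),55),'c':((0,T(210,103)),(1,S(310,407)),67)}
def W(p,l):
    c,s=np.cos(p[2]),np.sin(p[2]);return np.array([p[0]+c*l[0]-s*l[1],p[1]+s*l[0]+c*l[1],l[2]])
def cam(k,p):
    c=dict((ct,cs)[k]);c['origin']=c['origin']+p[3*k:3*k+3]
    return c
def res(v):
    r=list(v[:6]/2*.5)
    for base,L in((6,tray),(9,rack)):
        for k,uv,l in L: r+=list(proj(cam(k,v),W(v[base:base+3],l))[0]-uv)
    for i,(n,(a,b,z)) in enumerate(cups.items()):
        for k,uv in(a,b): r+=list(proj(cam(k,v),[*v[12+2*i:14+2*i],z])[0]-uv)
    return np.array(r)
v0=np.r_[np.zeros(6),560,-30,-.1,500,-300,2.8,450,-80,450,50,600,-30]
s=least_squares(res,v0,loss='soft_l1');v=s.x
np.set_printoptions(precision=1,suppress=True,linewidth=150)
print('cams',v[:6]);print('tray',v[6:8],round(v[8],3),'rack',v[9:11],round(v[11],3));print('cups',v[12:].reshape(3,2))
print(res(v)[6:].reshape(-1,2))
for n,l in(('p0',(0,-55,12)),('p1',(0,55,12)),('pc',(55,0,0)),('brass',(-100,0,11))): print(n,W(v[6:9],l))
for i in(0,1):
    c,sn=np.cos(v[8]),np.sin(v[8]);d=v[12+2*i:14+2*i]-v[6:8];print('cup in tray',c*d[0]+sn*d[1],-sn*d[0]+c*d[1])
print('bar mid',W(v[9:12],(20-12.5,0,30+21.65)))
E
python3 fit.py
```

```text
cams [-0.2 -1.1  0.6  0.1  1.1  2.6]
tray [606.1 -23. ] -0.119 rack [ 557.4 -308.2] 3.488
cups [[463.3 -78.5]
 [483.2  69.3]
 [660.4 -31.5]]
[[-0.2 -0. ]
 [ 0.1 -0.1]
 [-0.5 -0.3]
 [ 0.  -0.1]
 [-0.   0. ]
 [ 0.7 -0.8]
 [-0.5 -0.5]
 [-0.3  0.5]
 [ 0.   0.5]
 [ 0.1 -0. ]
 [-0.2 -0.3]
 [ 1.  -0.6]
 [-1.5  0.9]
 [-0.1  0.2]
 [-0.5  0.5]
 [-0.   1.7]
 [ 0.4 -1. ]
 [ 0.9  0.3]
 [-0.6 -0.6]
 [ 0.6 -1.4]
 [-0.1 -1.1]
 [-0.3  0.4]
 [ 0.2 -0. ]
 [ 0.2  0.2]
 [ 0.  -0.1]
 [ 0.1 -0.1]
 [ 0.6  0.4]
 [ 0.1  1. ]]
p0 [599.5 -77.6  12. ]
p1 [612.6  31.6  12. ]
pc [660.7 -29.5   0. ]
brass [506.8 -11.1  11. ]
cup in tray -135.1073636141403 -72.03825233982178
cup in tray -132.96234150481484 77.0372041060791
bar mid [ 550.3 -310.8   51.6]
```

Call:
apply_moves:
  increments:
    - {"tx":0.339,"ty":-0.565,"tz":0,"rz":1.2}
    - {"tx":0.339,"ty":-0.565,"tz":0,"rz":1.2}
    - {"tx":0.339,"ty":-0.565,"tz":0,"rz":1.2}
    - {"tx":0.339,"ty":-0.565,"tz":0,"rz":1.2}
    - {"tx":0.339,"ty":-0.565,"tz":0,"rz":1.2}
    - {"tx":0.339,"ty":-0.565,"tz":0,"rz":1.2}
    - {"tx":0.339,"ty":-0.565,"tz":0,"rz":1.2}
    - {"tx":0.339,"ty":-0.565,"tz":0,"rz":1.2}
    - {"tx":0.339,"ty":-0.565,"tz":0,"rz":1.2}
    - {"tx":0.339,"ty":-0.565,"tz":0,"rz":1.2}
    - {"tx":0.339,"ty":-0.565,"tz":0,"rz":1.2}
    - {"tx":0.339,"ty":-0.565,"tz":0,"rz":1.2}

```text
$.increments[0]: bad value
```

Call:
apply_moves:
  increments:
    - {"tx":0.339,"ty":-0.565,"tz":0.0,"rx":0.0,"ry":0.0,"rz":1.2,"claw":0.085}
    - {"tx":0.339,"ty":-0.565,"tz":0.0,"rx":0.0,"ry":0.0,"rz":1.2,"claw":0.085}
    - {"tx":0.339,"ty":-0.565,"tz":0.0,"rx":0.0,"ry":0.0,"rz":1.2,"claw":0.085}
    - {"tx":0.339,"ty":-0.565,"tz":0.0,"rx":0.0,"ry":0.0,"rz":1.2,"claw":0.085}
    - {"tx":0.339,"ty":-0.565,"tz":0.0,"rx":0.0,"ry":0.0,"rz":1.2,"claw":0.085}
    - {"tx":0.339,"ty":-0.565,"tz":0.0,"rx":0.0,"ry":0.0,"rz":1.2,"claw":0.085}
    - {"tx":0.339,"ty":-0.565,"tz":0.0,"rx":0.0,"ry":0.0,"rz":1.2,"claw":0.085}
    - {"tx":0.339,"ty":-0.565,"tz":0.0,"rx":0.0,"ry":0.0,"rz":1.2,"claw":0.085}
    - {"tx":0.339,"ty":-0.565,"tz":0.0,"rx":0.0,"ry":0.0,"rz":1.2,"claw":0.085}
    - {"tx":0.339,"ty":-0.565,"tz":0.0,"rx":0.0,"ry":0.0,"rz":1.2,"claw":0.085}
    - {"tx":0.339,"ty":-0.565,"tz":0.0,"rx":0.0,"ry":0.0,"rz":1.2,"claw":0.085}
    - {"tx":0.339,"ty":-0.565,"tz":0.0,"rx":0.0,"ry":0.0,"rz":1.2,"claw":0.085}

```text
clock: 1.3
eef_pos: [453.5, 117.5, 231.3]
tool_rot: [3.141, -0.0, 3.023]
force: [0.8, 0.0, -0.0]
width: 85.1
```

Call:
apply_moves:
  increments:
    - {"tx":0.03,"ty":-0.048,"tz":-0.02,"rx":0.0,"ry":0.0,"rz":0.0,"claw":0.085}
    - {"tx":0.03,"ty":-0.048,"tz":-0.06,"rx":0.0,"ry":0.0,"rz":0.0,"claw":0.085}
    - {"tx":0.03,"ty":-0.048,"tz":-0.1,"rx":0.0,"ry":0.0,"rz":0.0,"claw":0.085}
    - {"tx":0.03,"ty":-0.048,"tz":-0.13,"rx":0.0,"ry":0.0,"rz":0.0,"claw":0.085}
    - {"tx":0.03,"ty":-0.048,"tz":-0.13,"rx":0.0,"ry":0.0,"rz":0.0,"claw":0.085}
    - {"tx":0.03,"ty":-0.048,"tz":-0.13,"rx":0.0,"ry":0.0,"rz":0.0,"claw":0.085}

```text
clock: 1.9
eef_pos: [482.8, 71.3, 101.4]
tool_rot: [-3.141, -0.001, 3.023]
force: [-1.0, 0.6, 0.4]
width: 84.9
```

```bash
python3 - <<'E'
from h import *
c=calibration('wrist');s=read_state();im=get_image('wrist')
print(s['eef_pos'],s['tool_rot'],s['qpos'],c['origin'],c['attitude'])
for n,P in(('cup_b rim',[483.2,69.3,55]),('cup_a rim',[463.3,-78.5,55]),('tcp',s['eef_pos'])): print(n,proj(c,P,True))
a=np.linspace(0,6.3,40)
im=np.ascontiguousarray(im[:,:,::-1])
for x,y in((483.2,69.3),(463.3,-78.5)):
    for p in proj(c,np.c_[x+28.5*np.cos(a),y+28.5*np.sin(a),0*a+55],True): cv2.circle(im,tuple(int(round(t)) for t in p),1,(0,0,255),-1)
cv2.imwrite('pics/w1.png',im)
E
```

```text
[482.78564363  71.28691356 101.37468793] [-3.14123293e+00 -1.06920938e-03  3.02256138e+00] [-0.23955419  0.61050176  0.0518067   2.07916565 -0.06763863  0.45458676
  1.31549268] [413.09948342  79.09315551 243.53601142] [-2.79147143e-01  8.40267727e-04  1.45158728e+00]
cup_b rim [[321.05403576 215.9204988 ]]
cup_a rim [[123.71505189 209.64868904]]
tcp [[324.23410555 246.62774949]]
```

View pics/w1.png

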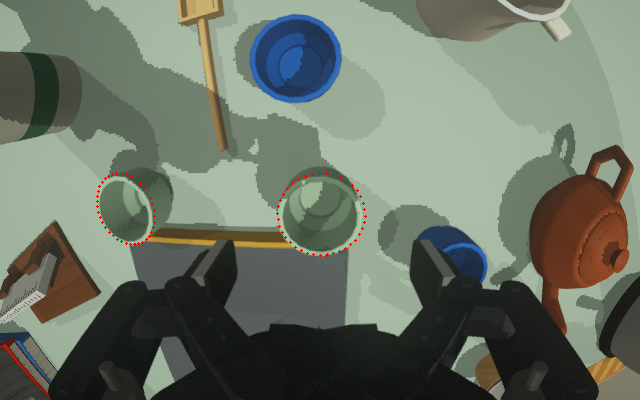

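Overlay matches: projected rims lie on cup_b (321,215) and cup_a (124,209). Fingers are clear of the blue cup (445,255). Descending.

Call:
apply_moves:
  increments:
    - {"tx":0.0,"ty":-0.002,"tz":-0.03,"rx":0.0,"ry":0.0,"rz":0.0,"claw":0.085}
    - {"tx":0.0,"ty":-0.002,"tz":-0.06,"rx":0.0,"ry":0.0,"rz":0.0,"claw":0.085}
    - {"tx":0.0,"ty":-0.002,"tz":-0.084,"rx":0.0,"ry":0.0,"rz":0.0,"claw":0.085}
    - {"tx":0.0,"ty":-0.002,"tz":-0.084,"rx":0.0,"ry":0.0,"rz":0.0,"claw":0.07}
    - {"tx":0.0,"ty":-0.002,"tz":-0.084,"rx":0.0,"ry":0.0,"rz":0.0,"claw":0.06}
    - {"tx":0.0,"ty":-0.002,"tz":-0.084,"rx":0.0,"ry":0.0,"rz":0.0,"claw":0.045}
    - {"tx":0.0,"ty":-0.002,"tz":-0.084,"rx":0.0,"ry":0.0,"rz":0.0,"claw":0.045}
    - {"tx":0.0,"ty":-0.002,"tz":-0.084,"rx":0.0,"ry":0.0,"rz":0.0,"claw":0.045}
    - {"tx":0.0,"ty":-0.002,"tz":-0.084,"rx":0.0,"ry":0.0,"rz":0.0,"claw":0.045}

```text
clock: 2.85
eef_pos: [484.2, 69.5, 19.4]
tool_rot: [3.141, 0.003, 3.022]
force: [-1.0, -1.1, 8.5]
width: 56.7
```

Call:
apply_moves:
  increments:
    - {"tx":0.0,"ty":0.0,"tz":0.02,"rx":0.0,"ry":0.0,"rz":0.0,"claw":0.045}
    - {"tx":0.0,"ty":0.0,"tz":0.05,"rx":0.0,"ry":0.0,"rz":0.0,"claw":0.045}
    - {"tx":0.03,"ty":-0.009,"tz":0.05,"rx":0.0,"ry":0.0,"rz":0.0,"claw":0.045}
    - {"tx":0.065,"ty":-0.019,"tz":0.05,"rx":0.0,"ry":0.0,"rz":0.0,"claw":0.045}
    - {"tx":0.1,"ty":-0.029,"tz":0.05,"rx":0.0,"ry":0.0,"rz":0.0,"claw":0.045}
    - {"tx":0.129,"ty":-0.038,"tz":0.04,"rx":0.0,"ry":0.0,"rz":0.0,"claw":0.045}
    - {"tx":0.129,"ty":-0.038,"tz":0.03,"rx":0.0,"ry":0.0,"rz":0.0,"claw":0.045}
    - {"tx":0.129,"ty":-0.038,"tz":0.03,"rx":0.0,"ry":0.0,"rz":0.0,"claw":0.045}
    - {"tx":0.129,"ty":-0.038,"tz":0.03,"rx":0.0,"ry":0.0,"rz":0.0,"claw":0.045}

```text
clock: 3.75
eef_pos: [610.5, 31.9, 47.6]
tool_rot: [3.141, -0.002, 3.023]
force: [-0.9, 0.7, -1.4]
width: 56.1
```

```bash
cat > chk.py <<'E'
import sys
from h import *
# overlay circles on a wrist/scene picture: args cam out x,y,z,r ...
n,out=sys.argv[1:3];f=n=='wrist'
c=calibration(n);s=read_state();im=np.ascontiguousarray(get_image(n)[:,:,::-1])
if n=='scene': c['origin']=c['origin']+[.1,1.1,2.6]
if n=='top': c['origin']=c['origin']+[-.2,-1.1,.6]
print(s['clock'],s['eef_pos'],s['tool_rot'],s['force'],s['width'])
a=np.linspace(0,2*np.pi,60)
if f: k=1;x0=y0=0
else: k=4;x0,y0=(285,140) if n=='top' else (190,120);im=np.clip(im[y0:y0+150,x0:x0+190]*1.4,0,255).astype('uint8');im=cv2.resize(im,None,fx=k,fy=k,interpolation=cv2.INTER_CUBIC)
for q in sys.argv[3:]:
    x,y,z,r=map(float,q.split(','))
    for p in proj(c,np.c_[x+r*np.cos(a),y+r*np.sin(a),0*a+z],f): cv2.circle(im,tuple(int(round(t)) for t in (p-[x0,y0])*k+(k-1)/2),1,(0,0,255),-1)
cv2.imwrite(out,im)
E
python3 chk.py wrist pics/w2.png 612.6,31.6,22,25 599.5,-77.6,22,25
```

```text
3.75 [610.52194871  31.93951536  47.5669232 ] [ 3.14139697e+00 -1.81939304e-03  3.02317125e+00] [-0.89023881  0.69390073 -1.40572477] 56.07612885385813
```

View pics/w2.png

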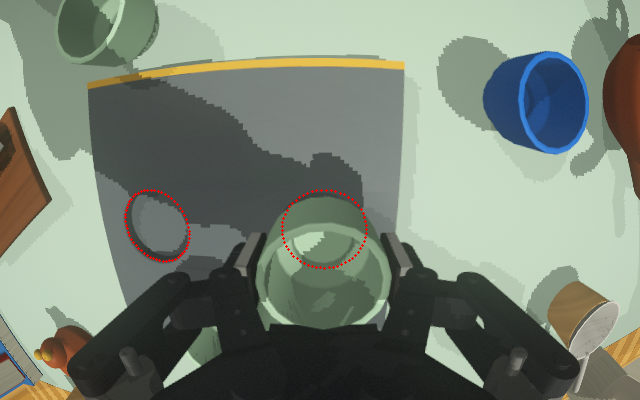

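Cup_b is held over pocket1, and pocket0 overlay is exact at (157,226). Lowering gently.

Call:
apply_moves:
  increments:
    - {"tx":0.002,"ty":0.0,"tz":-0.002,"rx":0.0,"ry":0.0,"rz":0.0,"claw":0.045}
    - {"tx":0.002,"ty":0.0,"tz":-0.006,"rx":0.0,"ry":0.0,"rz":0.0,"claw":0.045}
    - {"tx":0.002,"ty":0.0,"tz":-0.009,"rx":0.0,"ry":0.0,"rz":0.0,"claw":0.045}
    - {"tx":0.002,"ty":0.0,"tz":-0.012,"rx":0.0,"ry":0.0,"rz":0.0,"claw":0.045}
    - {"tx":0.002,"ty":0.0,"tz":-0.014,"rx":0.0,"ry":0.0,"rz":0.0,"claw":0.045}
    - {"tx":0.002,"ty":0.0,"tz":-0.015,"rx":0.0,"ry":0.0,"rz":0.0,"claw":0.045}
    - {"tx":0.002,"ty":0.0,"tz":-0.016,"rx":0.0,"ry":0.0,"rz":0.0,"claw":0.045}
    - {"tx":0.002,"ty":0.0,"tz":-0.016,"rx":0.0,"ry":0.0,"rz":0.0,"claw":0.045}

```text
clock: 4.6
eef_pos: [613.8, 31.3, 31.6]
tool_rot: [-3.142, -0.0, 3.022]
force: [-1.3, -0.2, 1.9]
width: 55.9
```

Call:
apply_moves:
  increments:
    - {"tx":0.0,"ty":0.0,"tz":0.0,"rx":0.0,"ry":0.0,"rz":0.0,"claw":0.06}
    - {"tx":0.0,"ty":0.0,"tz":0.0,"rx":0.0,"ry":0.0,"rz":0.0,"claw":0.07}
    - {"tx":0.0,"ty":0.0,"tz":0.0,"rx":0.0,"ry":0.0,"rz":0.0,"claw":0.08}
    - {"tx":0.0,"ty":0.0,"tz":0.0,"rx":0.0,"ry":0.0,"rz":0.0,"claw":0.08}
    - {"tx":0.0,"ty":0.0,"tz":0.02,"rx":0.0,"ry":0.0,"rz":0.0,"claw":0.08}
    - {"tx":0.0,"ty":0.0,"tz":0.05,"rx":0.0,"ry":0.0,"rz":0.0,"claw":0.085}
    - {"tx":0.0,"ty":0.0,"tz":0.08,"rx":0.0,"ry":0.0,"rz":0.0,"claw":0.085}
    - {"tx":-0.035,"ty":-0.026,"tz":0.08,"rx":0.0,"ry":0.0,"rz":0.0,"claw":0.085}
    - {"tx":-0.07,"ty":-0.052,"tz":0.08,"rx":0.0,"ry":0.0,"rz":0.0,"claw":0.085}
    - {"tx":-0.11,"ty":-0.08,"tz":0.08,"rx":0.0,"ry":0.0,"rz":0.0,"claw":0.085}
    - {"tx":-0.15,"ty":-0.11,"tz":0.08,"rx":0.0,"ry":0.0,"rz":0.0,"claw":0.085}
    - {"tx":-0.15,"ty":-0.11,"tz":0.08,"rx":0.0,"ry":0.0,"rz":0.0,"claw":0.085}

```text
clock: 5.8
eef_pos: [456.4, -83.2, 111.2]
tool_rot: [-3.139, -0.008, 3.015]
force: [-0.2, 0.3, 0.0]
width: 85.1
```

Call:
apply_moves:
  increments:
    - {"tx":0.0,"ty":0.0,"tz":0.0,"rx":0.0,"ry":0.0,"rz":0.0,"claw":0.085}
    - {"tx":0.0,"ty":0.0,"tz":0.0,"rx":0.0,"ry":0.0,"rz":0.0,"claw":0.085}
    - {"tx":0.0,"ty":0.0,"tz":0.0,"rx":0.0,"ry":0.0,"rz":0.0,"claw":0.085}

```text
clock: 6.1
eef_pos: [465.5, -77.6, 111.3]
tool_rot: [3.141, 0.001, 3.025]
force: [0.4, -0.2, 0.7]
width: 85.0
```

```bash
python3 chk.py wrist pics/w3.png 612.6,31.6,67,28.5 463.3,-78.5,55,28.5
```

```text
6.1 [465.48622979 -77.63153803 111.33764133] [3.14103312e+00 1.43693797e-03 3.02454467e+00] [ 0.39381304 -0.18791806  0.68236852] 85.00257420457861
```

View pics/w3.png

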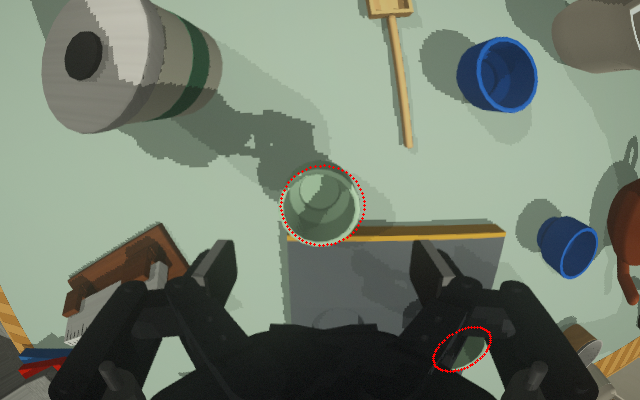

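Cup_a shows at (320,207), on its predicted circle; nothing is under the fingers. Descending and gripping.

Call:
apply_moves:
  increments:
    - {"tx":0.0,"ty":-0.002,"tz":-0.03,"rx":0.0,"ry":0.0,"rz":0.0,"claw":0.085}
    - {"tx":0.0,"ty":-0.002,"tz":-0.06,"rx":0.0,"ry":0.0,"rz":0.0,"claw":0.085}
    - {"tx":0.0,"ty":-0.002,"tz":-0.085,"rx":0.0,"ry":0.0,"rz":0.0,"claw":0.085}
    - {"tx":0.0,"ty":-0.002,"tz":-0.093,"rx":0.0,"ry":0.0,"rz":0.0,"claw":0.085}
    - {"tx":0.0,"ty":-0.002,"tz":-0.093,"rx":0.0,"ry":0.0,"rz":0.0,"claw":0.085}
    - {"tx":0.0,"ty":-0.002,"tz":-0.093,"rx":0.0,"ry":0.0,"rz":0.0,"claw":0.07}
    - {"tx":0.0,"ty":-0.002,"tz":-0.093,"rx":0.0,"ry":0.0,"rz":0.0,"claw":0.06}
    - {"tx":0.0,"ty":-0.002,"tz":-0.093,"rx":0.0,"ry":0.0,"rz":0.0,"claw":0.045}
    - {"tx":0.0,"ty":-0.002,"tz":-0.093,"rx":0.0,"ry":0.0,"rz":0.0,"claw":0.045}
    - {"tx":0.0,"ty":-0.002,"tz":-0.093,"rx":0.0,"ry":0.0,"rz":0.0,"claw":0.045}
    - {"tx":0.0,"ty":-0.002,"tz":-0.093,"rx":0.0,"ry":0.0,"rz":0.0,"claw":0.045}

```text
clock: 7.25
eef_pos: [464.4, -80.5, 18.8]
tool_rot: [-3.142, 0.001, 3.023]
force: [-0.2, 1.2, 6.2]
width: 55.8
```

Call:
apply_moves:
  increments:
    - {"tx":0.0,"ty":0.0,"tz":0.02,"rx":0.0,"ry":0.0,"rz":0.0,"claw":0.045}
    - {"tx":0.0,"ty":0.0,"tz":0.05,"rx":0.0,"ry":0.0,"rz":0.0,"claw":0.045}
    - {"tx":0.03,"ty":0.001,"tz":0.05,"rx":0.0,"ry":0.0,"rz":0.0,"claw":0.045}
    - {"tx":0.065,"ty":0.002,"tz":0.05,"rx":0.0,"ry":0.0,"rz":0.0,"claw":0.045}
    - {"tx":0.1,"ty":0.003,"tz":0.05,"rx":0.0,"ry":0.0,"rz":0.0,"claw":0.045}
    - {"tx":0.125,"ty":0.003,"tz":0.04,"rx":0.0,"ry":0.0,"rz":0.0,"claw":0.045}
    - {"tx":0.136,"ty":0.003,"tz":0.03,"rx":0.0,"ry":0.0,"rz":0.0,"claw":0.045}
    - {"tx":0.136,"ty":0.003,"tz":0.03,"rx":0.0,"ry":0.0,"rz":0.0,"claw":0.045}
    - {"tx":0.136,"ty":0.003,"tz":0.03,"rx":0.0,"ry":0.0,"rz":0.0,"claw":0.045}
    - {"tx":0.136,"ty":0.003,"tz":0.03,"rx":0.0,"ry":0.0,"rz":0.0,"claw":0.045}
    - {"tx":0.136,"ty":0.003,"tz":0.03,"rx":0.0,"ry":0.0,"rz":0.0,"claw":0.045}

```text
clock: 8.35
eef_pos: [599.0, -77.9, 48.7]
tool_rot: [-3.141, -0.001, 3.022]
force: [0.6, -1.2, -1.4]
width: 55.7
```

Call:
apply_moves:
  increments:
    - {"tx":0.001,"ty":0.0,"tz":-0.004,"rx":0.0,"ry":0.0,"rz":0.0,"claw":0.045}
    - {"tx":0.001,"ty":0.0,"tz":-0.008,"rx":0.0,"ry":0.0,"rz":0.0,"claw":0.045}
    - {"tx":0.001,"ty":0.0,"tz":-0.012,"rx":0.0,"ry":0.0,"rz":0.0,"claw":0.045}
    - {"tx":0.001,"ty":0.0,"tz":-0.015,"rx":0.0,"ry":0.0,"rz":0.0,"claw":0.045}
    - {"tx":0.001,"ty":0.0,"tz":-0.016,"rx":0.0,"ry":0.0,"rz":0.0,"claw":0.045}
    - {"tx":0.001,"ty":0.0,"tz":-0.017,"rx":0.0,"ry":0.0,"rz":0.0,"claw":0.045}
    - {"tx":0.001,"ty":0.0,"tz":-0.018,"rx":0.0,"ry":0.0,"rz":0.0,"claw":0.045}
    - {"tx":0.001,"ty":0.0,"tz":-0.018,"rx":0.0,"ry":0.0,"rz":0.0,"claw":0.045}

```text
clock: 9.15
eef_pos: [600.9, -77.7, 30.9]
tool_rot: [-3.141, 0.0, 3.022]
force: [-1.2, 0.3, 3.9]
width: 55.8
```

Call:
apply_moves:
  increments:
    - {"tx":0.0,"ty":0.0,"tz":0.0,"rx":0.0,"ry":0.0,"rz":0.0,"claw":0.06}
    - {"tx":0.0,"ty":0.0,"tz":0.0,"rx":0.0,"ry":0.0,"rz":0.0,"claw":0.07}
    - {"tx":0.0,"ty":0.0,"tz":0.0,"rx":0.0,"ry":0.0,"rz":0.0,"claw":0.08}
    - {"tx":0.0,"ty":0.0,"tz":0.0,"rx":0.0,"ry":0.0,"rz":0.0,"claw":0.08}
    - {"tx":0.0,"ty":0.0,"tz":0.02,"rx":0.0,"ry":0.0,"rz":0.0,"claw":0.08}
    - {"tx":0.0,"ty":0.0,"tz":0.05,"rx":0.0,"ry":0.0,"rz":0.0,"claw":0.08}
    - {"tx":0.0,"ty":0.0,"tz":0.09,"rx":0.0,"ry":0.0,"rz":0.0,"claw":0.08}
    - {"tx":0.0,"ty":0.0,"tz":0.13,"rx":0.0,"ry":0.0,"rz":0.0,"claw":0.06}
    - {"tx":-0.02,"ty":-0.04,"tz":0.13,"rx":0.0,"ry":0.0,"rz":0.0,"claw":0.05}
    - {"tx":-0.04,"ty":-0.08,"tz":0.13,"rx":0.0,"ry":0.0,"rz":0.0,"claw":0.05}
    - {"tx":-0.04,"ty":-0.08,"tz":0.13,"rx":0.0,"ry":0.0,"rz":0.0,"claw":0.05}

```text
clock: 10.25
eef_pos: [557.0, -166.2, 160.3]
tool_rot: [-3.136, -0.003, 3.012]
force: [-0.4, -0.1, -0.0]
width: 50.3
```

```bash
cat > bar.py <<'E'
from h import *
np.set_printoptions(precision=2,suppress=True)
s=read_state();c=rot(s['tool_rot']);print(s['eef_pos'],s['qpos'])
Rr=R.from_euler('z',3.488).as_matrix()@R.from_euler('y',-30,degrees=True).as_matrix() # bar frame
o=np.array([557.4,-308.2,0])+R.from_euler('z',3.488).as_matrix()@[20,0,30]
z=-Rr[:,2]
for sg in(1,-1):
    y=Rr[:,0]*sg;T=np.c_[np.cross(y,z),y,z]
    rv=R.from_matrix(T@c.T).as_rotvec(degrees=True)/5
    print('turn units',rv,np.linalg.norm(rv)*5)
for b in(80,0):
    p=o+Rr[:,2]*(25+b);print('back',b,'tcp',p,'shift mm',p-s['eef_pos'])
print('zbar',Rr[:,2])
E
python3 bar.py
```

```text
[ 556.99 -166.2   160.33] [ 0.4   0.63 -0.25  1.78  0.22  0.77  1.47]
turn units [ 4.57  5.62 22.8 ] 119.63701474714428
turn units [ -4.88   3.88 -12.25] 68.70655267034248
back 80 tcp [ 587.97 -297.17  120.93] shift mm [  30.98 -130.97  -39.4 ]
back 0 tcp [ 550.35 -310.75   51.65] shift mm [  -6.65 -144.55 -108.68]
zbar [0.47 0.17 0.87]
```

Call:
apply_moves:
  increments:
    - {"tx":0.015,"ty":-0.04,"tz":0.0,"rx":-0.61,"ry":0.48,"rz":-1.53,"claw":0.05}
    - {"tx":0.027,"ty":-0.08,"tz":0.0,"rx":-1.22,"ry":0.97,"rz":-3.06,"claw":0.05}
    - {"tx":0.027,"ty":-0.12,"tz":0.0,"rx":-1.83,"ry":1.45,"rz":-4.59,"claw":0.05}
    - {"tx":0.027,"ty":-0.139,"tz":0.0,"rx":-2.44,"ry":1.94,"rz":-6.12,"claw":0.05}
    - {"tx":0.027,"ty":-0.139,"tz":0.0,"rx":-3.05,"ry":2.42,"rz":-7.65,"claw":0.05}
    - {"tx":0.027,"ty":-0.139,"tz":0.0,"rx":-3.66,"ry":2.91,"rz":-9.18,"claw":0.05}
    - {"tx":0.027,"ty":-0.139,"tz":0.0,"rx":-4.27,"ry":3.4,"rz":-10.7,"claw":0.045}
    - {"tx":0.027,"ty":-0.139,"tz":0.0,"rx":-4.88,"ry":3.88,"rz":-12.25,"claw":0.045}
    - {"tx":0.027,"ty":-0.139,"tz":-0.015,"rx":-4.88,"ry":3.88,"rz":-12.25,"claw":0.045}
    - {"tx":0.027,"ty":-0.139,"tz":-0.03,"rx":-4.88,"ry":3.88,"rz":-12.25,"claw":0.045}
    - {"tx":0.027,"ty":-0.139,"tz":-0.03,"rx":-4.88,"ry":3.88,"rz":-12.25,"claw":0.045}
    - {"tx":0.027,"ty":-0.139,"tz":-0.03,"rx":-4.88,"ry":3.88,"rz":-12.25,"claw":0.045}

```text
clock: 11.45
eef_pos: [586.9, -296.9, 130.0]
tool_rot: [-2.623, -0.004, 1.928]
force: [0.1, 0.5, 0.6]
width: 45.3
```

```bash
python3 bar.py; cat > wb.py <<'E'
import sys
from h import *
c=calibration('wrist');s=read_state();im=np.ascontiguousarray(get_image('wrist')[:,:,::-1])
M=R.from_euler('z',3.488).as_matrix()@R.from_euler('y',-30,degrees=True).as_matrix()
o=np.array([557.4,-308.2,0])+R.from_euler('z',3.488).as_matrix()@[20,0,30]
P=[o+M@np.array(q) for q in((6,90,50),(6,-90,50),(-6,90,50),(-6,-90,50),(6,90,0),(6,-90,0))]
P+=[o+M@np.array([x,y,50]) for x in(-6,6) for y in np.linspace(-90,90,25)]
for p in proj(c,P,True): cv2.circle(im,tuple(int(round(t)) for t in p),1,(0,0,255),-1)
cv2.imwrite(sys.argv[1],im)
E
python3 wb.py pics/w4.png
```

```text
[ 586.91 -296.86  130.01] [0.18 1.   0.21 1.17 0.14 1.4  0.63]
turn units [16.79  6.09 31.11] 179.36638189245042
turn units [-0.06  0.04 -0.12] 0.7038434755915712
back 80 tcp [ 587.97 -297.17  120.93] shift mm [ 1.06 -0.31 -9.08]
back 0 tcp [ 550.35 -310.75   51.65] shift mm [-36.57 -13.89 -78.36]
zbar [0.47 0.17 0.87]
```

View pics/w4.png

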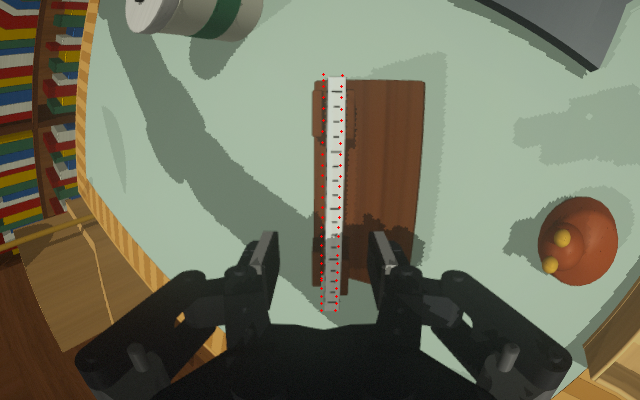

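Prediction red dots vs bar: the bar is about 4 px (2 mm) farther from the robot, i.e. leaning on the slot's low wall; ends agree. I'll correct by 2 mm and grip.

Call:
apply_moves:
  increments:
    - {"tx":0.0,"ty":-0.001,"tz":-0.015,"rx":0.0,"ry":0.0,"rz":0.0,"claw":0.045}
    - {"tx":-0.007,"ty":-0.003,"tz":-0.027,"rx":0.0,"ry":0.0,"rz":0.0,"claw":0.045}
    - {"tx":-0.014,"ty":-0.006,"tz":-0.041,"rx":0.0,"ry":0.0,"rz":0.0,"claw":0.045}
    - {"tx":-0.021,"ty":-0.008,"tz":-0.054,"rx":0.0,"ry":0.0,"rz":0.0,"claw":0.045}
    - {"tx":-0.028,"ty":-0.011,"tz":-0.067,"rx":0.0,"ry":0.0,"rz":0.0,"claw":0.045}
    - {"tx":-0.035,"ty":-0.013,"tz":-0.079,"rx":0.0,"ry":0.0,"rz":0.0,"claw":0.045}
    - {"tx":-0.035,"ty":-0.013,"tz":-0.079,"rx":0.0,"ry":0.0,"rz":0.0,"claw":0.045}
    - {"tx":-0.035,"ty":-0.013,"tz":-0.079,"rx":0.0,"ry":0.0,"rz":0.0,"claw":0.03}
    - {"tx":-0.035,"ty":-0.013,"tz":-0.079,"rx":0.0,"ry":0.0,"rz":0.0,"claw":0.018}

```text
clock: 12.4
eef_pos: [553.9, -309.7, 51.9]
tool_rot: [-2.626, -0.002, 1.928]
force: [0.8, -0.3, -0.6]
width: 18.6
```

Call:
apply_moves:
  increments:
    - {"tx":0.0,"ty":0.0,"tz":0.0,"rx":0.0,"ry":0.0,"rz":0.0,"claw":0.013}
    - {"tx":0.0,"ty":0.0,"tz":0.0,"rx":0.0,"ry":0.0,"rz":0.0,"claw":0.008}
    - {"tx":0.0,"ty":0.0,"tz":0.0,"rx":0.0,"ry":0.0,"rz":0.0,"claw":0.004}
    - {"tx":0.0,"ty":0.0,"tz":0.0,"rx":0.0,"ry":0.0,"rz":0.0,"claw":0.002}
    - {"tx":0.0,"ty":0.0,"tz":0.0,"rx":0.0,"ry":0.0,"rz":0.0,"claw":0.002}

```text
clock: 12.9
eef_pos: [553.7, -309.7, 52.2]
tool_rot: [-2.625, -0.002, 1.927]
force: [1.9, 1.3, 5.8]
width: 10.6
```

Call:
apply_moves:
  increments:
    - {"tx":0.0047,"ty":0.0017,"tz":0.0087,"rx":0.0,"ry":0.0,"rz":0.0,"claw":0.002}
    - {"tx":0.0094,"ty":0.0034,"tz":0.0173,"rx":0.0,"ry":0.0,"rz":0.0,"claw":0.002}
    - {"tx":0.0141,"ty":0.0051,"tz":0.026,"rx":0.0,"ry":0.0,"rz":0.0,"claw":0.002}
    - {"tx":0.0188,"ty":0.0068,"tz":0.0346,"rx":0.0,"ry":0.0,"rz":0.0,"claw":0.002}
    - {"tx":0.0235,"ty":0.0085,"tz":0.0433,"rx":0.0,"ry":0.0,"rz":0.0,"claw":0.002}
    - {"tx":0.0282,"ty":0.0102,"tz":0.052,"rx":0.0,"ry":0.0,"rz":0.0,"claw":0.002}
    - {"tx":0.033,"ty":0.012,"tz":0.0606,"rx":0.0,"ry":0.0,"rz":0.0,"claw":0.002}
    - {"tx":0.0376,"ty":0.0136,"tz":0.07,"rx":0.0,"ry":0.0,"rz":0.0,"claw":0.002}
    - {"tx":0.0376,"ty":0.0136,"tz":0.09,"rx":0.0,"ry":0.0,"rz":0.0,"claw":0.002}
    - {"tx":0.0376,"ty":0.0136,"tz":0.11,"rx":0.0,"ry":0.0,"rz":0.0,"claw":0.002}
    - {"tx":0.0376,"ty":0.0136,"tz":0.11,"rx":0.0,"ry":0.0,"rz":0.0,"claw":0.002}

```text
clock: 14.0
eef_pos: [592.3, -297.0, 164.5]
tool_rot: [-2.628, 0.001, 1.927]
force: [0.2, -0.6, -2.3]
width: 10.9
```

```bash
python3 - <<'E'
from h import *
np.set_printoptions(precision=3,suppress=True)
s=read_state();c=rot(s['tool_rot']);print(s['eef_pos'],s['tool_rot'],s['qpos'],s['force'],s['width'])
th=-0.119;ex=np.array([np.cos(th),np.sin(th),0])
for sg in(1,-1):
    y=sg*ex;z=np.array([0,0,-1.]);T=np.c_[np.cross(y,z),y,z]
    rv=R.from_matrix(T@c.T).as_rotvec(degrees=True)/5;print(rv,np.linalg.norm(rv)*5)
p=np.array([606.1,-23,0])+ex*-106; print('tcp over brass contact',p, p-s['eef_pos'])
E
python3 wb.py pics/w5.png
```

```text
[ 592.314 -297.012  164.548] [-2.628  0.001  1.927] [0.177 0.967 0.212 1.136 0.147 1.455 0.643] [ 0.235 -0.629 -2.308] 10.921483859374849
[ 0.721 -5.898 -5.323] 39.88945838398137
[ 7.961  0.973 29.673] 153.686286949649
tcp over brass contact [500.85  -10.416   0.   ] [ -91.464  286.596 -164.548]
```

View pics/w5.png

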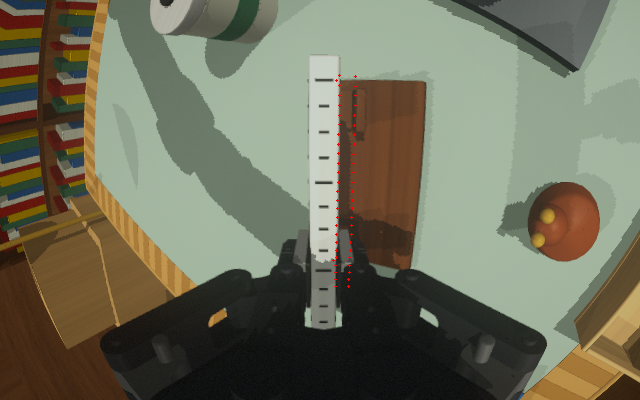

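```bash
python3 - <<'E'
from h import *
np.set_printoptions(precision=1,suppress=True)
c=calibration('wrist');s=read_state();T=rot(s['tool_rot'])
for h in(-22,-25,-28):
  for x in(-94,-90,-86,86,90,94): print(h,x,proj(c,s['eef_pos']+T@[x,0,h],True))
print(T[:,0])
E
```

```text
-22 -94 [[323.2 394.9]]
-22 -90 [[323.2 391.2]]
-22 -86 [[323.2 387.5]]
-22 86 [[323.1  62.5]]
-22 90 [[323.1  52.4]]
-22 94 [[323.1  42.4]]
-25 -94 [[323.2 398.6]]
-25 -90 [[323.2 395. ]]
-25 -86 [[323.2 391.2]]
-25 86 [[323.1  61.4]]
-25 90 [[323.1  51.1]]
-25 94 [[323.1  40.8]]
-28 -94 [[323.2 402.4]]
-28 -90 [[323.2 398.8]]
-28 -86 [[323.2 395.1]]
-28 86 [[323.1  60.3]]
-28 90 [[323.1  49.7]]
-28 94 [[323.1  39.2]]
[-0.3  0.9  0. ]
```

Bar is held square; its far end is at row 54 (≈89 mm from the TCP axis), so the grip is about 1 mm off centre. Moving to the brass edge while uprighting.

Call:
apply_moves:
  increments:
    - {"tx":-0.004,"ty":0.012,"tz":0.01,"rx":0.0,"ry":0.0,"rz":0.0,"claw":0.002}
    - {"tx":-0.013,"ty":0.038,"tz":0.02,"rx":0.08,"ry":-0.65,"rz":-0.59,"claw":0.002}
    - {"tx":-0.023,"ty":0.068,"tz":0.02,"rx":0.16,"ry":-1.31,"rz":-1.18,"claw":0.002}
    - {"tx":-0.033,"ty":0.098,"tz":0.02,"rx":0.24,"ry":-1.97,"rz":-1.77,"claw":0.002}
    - {"tx":-0.043,"ty":0.128,"tz":0.02,"rx":0.32,"ry":-2.62,"rz":-2.36,"claw":0.002}
    - {"tx":-0.053,"ty":0.158,"tz":0.02,"rx":0.4,"ry":-3.28,"rz":-2.96,"claw":0.002}
    - {"tx":-0.063,"ty":0.188,"tz":0.02,"rx":0.48,"ry":-3.93,"rz":-3.55,"claw":0.002}
    - {"tx":-0.073,"ty":0.218,"tz":0.02,"rx":0.56,"ry":-4.59,"rz":-4.14,"claw":0.002}
    - {"tx":-0.083,"ty":0.248,"tz":0.02,"rx":0.64,"ry":-5.24,"rz":-4.73,"claw":0.002}
    - {"tx":-0.091,"ty":0.271,"tz":0.02,"rx":0.72,"ry":-5.9,"rz":-5.32,"claw":0.002}
    - {"tx":-0.095,"ty":0.283,"tz":0.02,"rx":0.72,"ry":-5.9,"rz":-5.32,"claw":0.002}
    - {"tx":-0.097,"ty":0.288,"tz":0.02,"rx":0.72,"ry":-5.9,"rz":-5.32,"claw":0.002}

```text
clock: 15.25
eef_pos: [492.4, -6.3, 181.4]
tool_rot: [-3.136, -0.004, 1.457]
force: [0.3, -0.1, -3.1]
width: 10.7
```

Call:
apply_moves:
  increments:
    - {"tx":0.0,"ty":0.0,"tz":-0.02,"rx":0.0,"ry":0.0,"rz":0.0,"claw":0.002}
    - {"tx":0.0,"ty":0.0,"tz":-0.05,"rx":0.0,"ry":0.0,"rz":0.0,"claw":0.002}
    - {"tx":0.0,"ty":0.0,"tz":-0.08,"rx":0.0,"ry":0.0,"rz":0.0,"claw":0.002}
    - {"tx":0.0,"ty":0.0,"tz":-0.1,"rx":0.0,"ry":0.0,"rz":0.0,"claw":0.002}
    - {"tx":0.0,"ty":0.0,"tz":-0.11,"rx":0.0,"ry":0.0,"rz":0.0,"claw":0.002}
    - {"tx":0.0,"ty":0.0,"tz":-0.11,"rx":0.0,"ry":0.0,"rz":0.0,"claw":0.002}
    - {"tx":0.0,"ty":0.0,"tz":-0.11,"rx":0.0,"ry":0.0,"rz":0.0,"claw":0.002}

```text
clock: 15.95
eef_pos: [494.4, -8.5, 71.7]
tool_rot: [-3.139, -0.003, 1.454]
force: [-0.3, -0.6, -1.7]
width: 10.7
```

```bash
python3 - <<'E'
from h import *
np.set_printoptions(precision=2,suppress=True)
c=calibration('wrist');s=read_state();im=np.ascontiguousarray(get_image('wrist')[:,:,::-1])
print(s['clock'],s['eef_pos'],s['tool_rot'],s['force'],s['width'])
T=rot(s['tool_rot']);e=s['eef_pos']
ex=np.array([np.cos(-.119),np.sin(-.119),0]);ey=np.array([-ex[1],ex[0],0]);t=np.array([606.1,-23,0])
b=[t-100*ex+y*ey+[0,0,22] for y in np.linspace(-100,100,41)]+[t-100*ex+d*ex+[0,0,22] for d in range(0,12)]
for p in proj(c,b,True): cv2.circle(im,tuple(int(round(q)) for q in p),1,(0,0,255),-1)
for p in proj(c,[e+T@[x,0,-23.5] for x in(-90,90)],True): print('pred bar end',p)
d=T.T@ex;print('tray ex in tool frame',d,'TCP in tray',(e-t)@ex,(e-t)@ey)
cv2.imwrite('pics/w6.png',im)
E
```

```text
15.95 [494.37  -8.53  71.65] [-3.14 -0.    1.45] [-0.32 -0.62 -1.65] 10.658359305284463
pred bar end [323.13 392.82]
pred bar end [323.18  51.52]
tray ex in tool frame [-0.  1. -0.] TCP in tray -112.65449271885133 1.1002081740731278
```

View pics/w6.png

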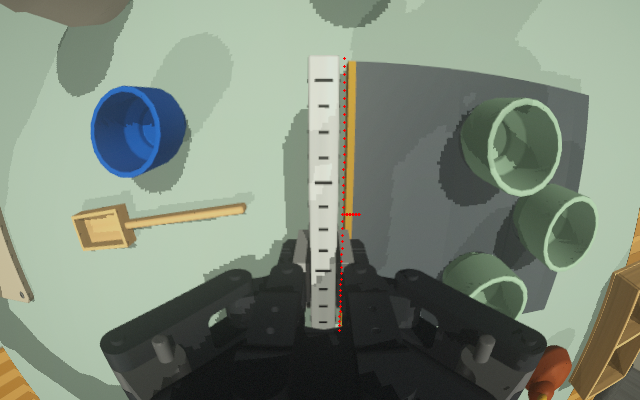

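Both cups sit in pockets and the bar hangs parallel to the tool (cols 309–338). The brass strip (col ~350 at row 62, ~344 at row 230) deviates slightly from the prediction, so I'll quantify it.

```bash
python3 - <<'E'
from h import *
np.set_printoptions(precision=2,suppress=True)
c=calibration('wrist');s=read_state();im=get_image('wrist');cv2.imwrite('pics/w7.png',im[:,:,::-1])
hsv=cv2.cvtColor(im,cv2.COLOR_RGB2HSV).astype(int)
T=rot(s['tool_rot']);e=s['eef_pos'];Lp=[];Rp=[];B=[]
m=(hsv[:,:,0]>14)&(hsv[:,:,0]<30)&(hsv[:,:,1]>110)
for r in range(56,232,4):
    q=[x for x in range(338,372) if m[r,x]]
    g=[x for x in range(295,342) if im[r,x].min()>165 and np.ptp(im[r,x].astype(int))<20]
    if r%16==8: print(r,(q[0],q[-1]) if q else None,(g[0],g[-1]) if g else None)
    if len(q)>1: Lp.append((q[0]-.5,r));Rp.append((q[-1]+.5,r))
for n,P in(('L',Lp),('R',Rp)):
    for z in(0,22):
        X=np.array([T.T@(onz(c,p,z,True)-e) for p in P]);k=np.polyfit(X[:,0],X[:,1],1);print(n,z,'tool y = %.2f + %.4f*x'%(k[1],k[0]),'resid',np.std(X[:,1]-np.polyval(k,X[:,0])),'x end',X[:,0].max())
E
```

```text
56 None (308, 338)
72 (347, 354) (308, 339)
88 (346, 354) (309, 338)
104 (347, 354) (309, 338)
120 (346, 354) (309, 338)
136 (346, 353) (310, 338)
152 (346, 353) (309, 337)
168 (345, 353) (310, 337)
184 (345, 352) (309, 337)
200 (345, 352) (309, 337)
216 (344, 351) (310, 336)
L 0 tool y = 15.09 + 0.0074*x resid 0.27332415279639355 x end 97.76829407764163
L 22 tool y = 13.48 + 0.0074*x resid 0.24527550597783002 x end 94.87785226186685
R 0 tool y = 21.04 + 0.0073*x resid 0.21979920241229778 x end 97.91872822683416
R 22 tool y = 18.82 + 0.0073*x resid 0.19724330994398998 x end 95.01284879137967
```

Call:
apply_moves:
  increments:
    - {"tx":0.0,"ty":-0.001,"tz":-0.015,"rx":0.0,"ry":0.0,"rz":-0.08,"claw":0.002}
    - {"tx":0.0,"ty":-0.001,"tz":-0.03,"rx":0.0,"ry":0.0,"rz":-0.08,"claw":0.002}
    - {"tx":0.0,"ty":-0.001,"tz":-0.038,"rx":0.0,"ry":0.0,"rz":-0.08,"claw":0.002}
    - {"tx":0.0,"ty":-0.001,"tz":-0.041,"rx":0.0,"ry":0.0,"rz":-0.08,"claw":0.002}
    - {"tx":0.0,"ty":-0.001,"tz":-0.042,"rx":0.0,"ry":0.0,"rz":-0.08,"claw":0.002}
    - {"tx":0.0,"ty":-0.001,"tz":-0.043,"rx":0.0,"ry":0.0,"rz":-0.08,"claw":0.002}
    - {"tx":0.0,"ty":-0.001,"tz":-0.043,"rx":0.0,"ry":0.0,"rz":-0.08,"claw":0.002}

```text
clock: 16.75
eef_pos: [493.9, -9.1, 28.7]
tool_rot: [-3.139, -0.004, 1.447]
force: [0.3, -0.3, -1.8]
width: 10.7
```

Call:
apply_moves:
  increments:
    - {"tx":0.0,"ty":0.0,"tz":-0.001,"rx":0.0,"ry":0.0,"rz":0.0,"claw":0.002}
    - {"tx":0.0,"ty":0.0,"tz":-0.0015,"rx":0.0,"ry":0.0,"rz":0.0,"claw":0.002}
    - {"tx":0.0,"ty":0.0,"tz":-0.002,"rx":0.0,"ry":0.0,"rz":0.0,"claw":0.002}
    - {"tx":0.0,"ty":0.0,"tz":-0.002,"rx":0.0,"ry":0.0,"rz":0.0,"claw":0.002}

```text
clock: 17.15
eef_pos: [493.7, -8.9, 26.5]
tool_rot: [-3.138, -0.004, 1.447]
force: [0.4, 1.6, 0.4]
width: 11.0
```

Call:
apply_moves:
  increments:
    - {"tx":0.002,"ty":-0.0002,"tz":0.0,"rx":0.0,"ry":0.0,"rz":0.0,"claw":0.002}
    - {"tx":0.004,"ty":-0.0005,"tz":0.0,"rx":0.0,"ry":0.0,"rz":0.0,"claw":0.002}
    - {"tx":0.005,"ty":-0.0006,"tz":0.0,"rx":0.0,"ry":0.0,"rz":0.0,"claw":0.002}
    - {"tx":0.006,"ty":-0.0007,"tz":0.0,"rx":0.0,"ry":0.0,"rz":0.0,"claw":0.002}
    - {"tx":0.006,"ty":-0.0007,"tz":0.0,"rx":0.0,"ry":0.0,"rz":0.0,"claw":0.002}

```text
clock: 17.65
eef_pos: [495.1, -9.1, 26.4]
tool_rot: [-3.129, -0.004, 1.447]
force: [-7.0, 2.4, 11.8]
width: 10.9
```

Call:
apply_moves:
  increments:
    - {"tx":0.0005,"ty":0.0,"tz":0.0,"rx":0.0,"ry":0.0,"rz":0.0,"claw":0.002}
    - {"tx":0.001,"ty":0.0,"tz":0.0,"rx":0.0,"ry":0.0,"rz":0.0,"claw":0.002}
    - {"tx":0.001,"ty":0.0,"tz":0.0,"rx":0.0,"ry":0.0,"rz":0.0,"claw":0.002}

```text
clock: 17.95
eef_pos: [495.1, -9.1, 26.4]
tool_rot: [-3.127, -0.004, 1.447]
force: [-9.3, 1.7, 12.9]
width: 10.8
```

Stuck by table friction (z 13 N, x −9 N), not the tray. Back off, lift 2 mm, then slide in the air.

Call:
apply_moves:
  increments:
    - {"tx":-0.004,"ty":0.0004,"tz":0.0,"rx":0.0,"ry":0.0,"rz":0.0,"claw":0.002}
    - {"tx":-0.006,"ty":0.0006,"tz":0.001,"rx":0.0,"ry":0.0,"rz":0.0,"claw":0.002}
    - {"tx":-0.006,"ty":0.0006,"tz":0.002,"rx":0.0,"ry":0.0,"rz":0.0,"claw":0.002}
    - {"tx":-0.006,"ty":0.0006,"tz":0.002,"rx":0.0,"ry":0.0,"rz":0.0,"claw":0.002}
    - {"tx":-0.006,"ty":0.0006,"tz":0.002,"rx":0.0,"ry":0.0,"rz":0.0,"claw":0.002}

```text
clock: 18.45
eef_pos: [495.1, -9.3, 28.2]
tool_rot: [-3.138, -0.003, 1.447]
force: [0.2, 0.3, -2.1]
width: 10.9
```

Call:
apply_moves:
  increments:
    - {"tx":0.002,"ty":-0.0002,"tz":0.0,"rx":0.0,"ry":0.0,"rz":0.0,"claw":0.002}
    - {"tx":0.004,"ty":-0.0005,"tz":0.0,"rx":0.0,"ry":0.0,"rz":0.0,"claw":0.002}
    - {"tx":0.0045,"ty":-0.0005,"tz":0.0,"rx":0.0,"ry":0.0,"rz":0.0,"claw":0.002}
    - {"tx":0.005,"ty":-0.0006,"tz":0.0,"rx":0.0,"ry":0.0,"rz":0.0,"claw":0.002}
    - {"tx":0.005,"ty":-0.0006,"tz":0.0,"rx":0.0,"ry":0.0,"rz":0.0,"claw":0.002}

```text
clock: 18.95
eef_pos: [499.6, -9.8, 28.3]
tool_rot: [-3.138, -0.004, 1.447]
force: [-0.4, -0.2, -2.3]
width: 11.2
```

Call:
apply_moves:
  increments:
    - {"tx":0.0005,"ty":0.0,"tz":0.0,"rx":0.0,"ry":0.0,"rz":0.0,"claw":0.002}
    - {"tx":0.001,"ty":0.0,"tz":0.0,"rx":0.0,"ry":0.0,"rz":0.0,"claw":0.002}
    - {"tx":0.0015,"ty":0.0,"tz":0.0,"rx":0.0,"ry":0.0,"rz":0.0,"claw":0.002}
    - {"tx":0.0015,"ty":0.0,"tz":0.0,"rx":0.0,"ry":0.0,"rz":0.0,"claw":0.002}

```text
clock: 19.35
eef_pos: [501.1, -9.8, 28.3]
tool_rot: [-3.138, -0.004, 1.447]
force: [-0.4, 0.5, -2.1]
width: 10.8
```

Call:
apply_moves:
  increments:
    - {"tx":0.0005,"ty":0.0,"tz":0.0,"rx":0.0,"ry":0.0,"rz":0.0,"claw":0.002}
    - {"tx":0.001,"ty":0.0,"tz":0.0,"rx":0.0,"ry":0.0,"rz":0.0,"claw":0.002}
    - {"tx":0.001,"ty":0.0,"tz":0.0,"rx":0.0,"ry":0.0,"rz":0.0,"claw":0.002}

```text
clock: 19.65
eef_pos: [502.1, -9.8, 28.3]
tool_rot: [-3.138, -0.004, 1.447]
force: [0.2, 0.8, -2.7]
width: 10.8
```

Call:
apply_moves:
  increments:
    - {"tx":0.0005,"ty":0.0,"tz":0.0,"rx":0.0,"ry":0.0,"rz":0.0,"claw":0.002}
    - {"tx":0.001,"ty":0.0,"tz":0.0,"rx":0.0,"ry":0.0,"rz":0.0,"claw":0.002}
    - {"tx":0.001,"ty":0.0,"tz":0.0,"rx":0.0,"ry":0.0,"rz":0.0,"claw":0.002}

```text
clock: 19.95
eef_pos: [503.0, -9.8, 28.3]
tool_rot: [-3.138, -0.003, 1.447]
force: [-0.3, 0.1, -3.5]
width: 10.8
```

Call:
apply_moves:
  increments:
    - {"tx":0.0005,"ty":0.0,"tz":0.0,"rx":0.0,"ry":0.0,"rz":0.0,"claw":0.002}
    - {"tx":0.001,"ty":0.0,"tz":0.0,"rx":0.0,"ry":0.0,"rz":0.0,"claw":0.002}
    - {"tx":0.001,"ty":0.0,"tz":0.0,"rx":0.0,"ry":0.0,"rz":0.0,"claw":0.002}

```text
clock: 20.25
eef_pos: [503.1, -9.8, 28.2]
tool_rot: [-3.136, -0.003, 1.447]
force: [-2.1, -0.1, -1.9]
width: 11.1
```

Contact at x=503. Before lowering, check centring numerically from the wrist view (bar end vs brass end).

```bash
cat > ctr.py <<'E'
from h import *
np.set_printoptions(precision=2,suppress=True)
c=calibration('wrist');s=read_state();im=get_image('wrist');cv2.imwrite('pics/w8.png',im[:,:,::-1])
T=rot(s['tool_rot']);e=s['eef_pos'];print(e,c['origin'])
hsv=cv2.cvtColor(im,cv2.COLOR_RGB2HSV).astype(int)
m=(hsv[:,:,0]>14)&(hsv[:,:,0]<30)&(hsv[:,:,1]>110)
b=im.min(2)
for r in range(4,76,2): print(r,b[r,315:332:5],[x for x in range(325,380) if m[r,x]][:1],m[r,325:380].sum())
for r in(20,30,40,50,60,70): print(r,'bar x',(T.T@(onz(c,(323,r),e[2]+23.4,True)-e))[0],'brass x',(T.T@(onz(c,(340,r),22,True)-e))[0])
E
python3 ctr.py
```

```text
[503.13  -9.78  28.22] [512.36  58.73 170.51]
4 [172 115 113 114] [] 0
6 [174 114 167 116] [] 0
8 [173 172 172 117] [] 0
10 [174 173 173 172] [] 0
12 [174 173 172 173] [] 0
14 [174 172 174 173] [] 0
16 [174 173 173 174] [] 0
18 [175 173 174 173] [] 0
20 [174 174 173 174] [] 0
22 [174 173 173 174] [] 0
24 [175 173 173 175] [] 0
26 [175 174 174 174] [] 0
28 [175 175 174 174] [] 0
30 [175 175 174 174] [] 0
32 [175 175 175 175] [] 0
34 [176 175 176 175] [] 0
36 [176 175 176 175] [] 0
38 [175 175 175 175] [] 0
40 [176 175 175 175] [] 0
42 [176 176 176 175] [] 0
44 [177 176 175 176] [] 0
46 [177 176 176 176] [] 0
48 [177 177 175 175] [336] 9
50 [177 177 175 161] [335] 10
52 [177 177 177 162] [335] 10
54 [177 177 162 161] [335] 10
56 [196 195 198 201] [339] 6
58 [204 206 207 212] [340] 5
60 [205 205 207 212] [340] 5
62 [205 205 206 212] [340] 5
64 [205 205 207 212] [340] 5
66 [205 206 207 212] [340] 5
68 [205 205 207 212] [340] 5
70 [206 205 207 212] [340] 5
72 [206 206 207 212] [340] 5
74 [206 206 208 212] [339] 6
20 bar x 102.78501218556319 brass x 111.12219195063346
30 bar x 98.67589906631733 brass x 105.98522998583445
40 bar x 94.63208281970954 brass x 100.9300295449699
50 bar x 90.64377166590346 brass x 95.94433402997068
60 bar x 86.70166977680454 brass x 91.0165084319292
70 bar x 82.79688652266145 brass x 86.13542560657672
```

Call:
apply_moves:
  increments:
    - {"tx":-0.001,"ty":0.0,"tz":0.0,"rx":0.0,"ry":0.0,"rz":0.0,"claw":0.002}
    - {"tx":-0.0012,"ty":-0.0014,"tz":0.0,"rx":0.0,"ry":0.0,"rz":0.0,"claw":0.002}
    - {"tx":-0.0012,"ty":-0.0014,"tz":0.0,"rx":0.0,"ry":0.0,"rz":0.0,"claw":0.002}
    - {"tx":-0.0007,"ty":-0.0014,"tz":-0.001,"rx":0.0,"ry":0.0,"rz":0.0,"claw":0.002}
    - {"tx":-0.0003,"ty":-0.0014,"tz":-0.0015,"rx":0.0,"ry":0.0,"rz":0.0,"claw":0.002}
    - {"tx":0.0,"ty":-0.0014,"tz":-0.0018,"rx":0.0,"ry":0.0,"rz":0.0,"claw":0.002}
    - {"tx":0.0,"ty":-0.0014,"tz":-0.0018,"rx":0.0,"ry":0.0,"rz":0.0,"claw":0.002}
    - {"tx":0.0,"ty":-0.0014,"tz":-0.0018,"rx":0.0,"ry":0.0,"rz":0.0,"claw":0.002}

```text
clock: 21.1
eef_pos: [503.0, -11.0, 26.6]
tool_rot: [-3.136, -0.004, 1.447]
force: [-4.6, 1.9, 3.3]
width: 11.2
```

```bash
python3 ctr.py | sed -n '1p;22,30p'
```

```text
[502.95 -10.98  26.57] [512.23  57.48 168.9 ]
44 [175 175 175 175] [336] 9
46 [175 176 176 162] [336] 9
48 [176 176 176 161] [335] 10
50 [175 176 176 161] [335] 10
52 [175 176 176 161] [335] 10
54 [176 176 175 161] [335] 10
56 [196 195 197 200] [339] 6
58 [206 206 207 213] [340] 6
60 [206 205 207 211] [340] 5
```

Call:
apply_moves:
  increments:
    - {"tx":0.0,"ty":0.0,"tz":0.0,"rx":0.0,"ry":0.0,"rz":0.0,"claw":0.012}
    - {"tx":0.0,"ty":0.0,"tz":0.0,"rx":0.0,"ry":0.0,"rz":0.0,"claw":0.016}
    - {"tx":0.0,"ty":0.0,"tz":0.0,"rx":0.0,"ry":0.0,"rz":0.0,"claw":0.024}
    - {"tx":0.0,"ty":0.0,"tz":0.0,"rx":0.0,"ry":0.0,"rz":0.0,"claw":0.034}
    - {"tx":0.0,"ty":0.0,"tz":0.0,"rx":0.0,"ry":0.0,"rz":0.0,"claw":0.034}
    - {"tx":0.0,"ty":0.0,"tz":0.0,"rx":0.0,"ry":0.0,"rz":0.0,"claw":0.034}
    - {"tx":0.0,"ty":0.0,"tz":0.01,"rx":0.0,"ry":0.0,"rz":0.0,"claw":0.034}
    - {"tx":0.0,"ty":0.0,"tz":0.04,"rx":0.0,"ry":0.0,"rz":0.0,"claw":0.034}
    - {"tx":0.0,"ty":0.0,"tz":0.07,"rx":0.0,"ry":0.0,"rz":0.0,"claw":0.034}
    - {"tx":-0.02,"ty":0.0,"tz":0.1,"rx":0.0,"ry":0.0,"rz":0.0,"claw":0.034}
    - {"tx":-0.04,"ty":0.0,"tz":0.12,"rx":0.0,"ry":0.0,"rz":0.0,"claw":0.034}
    - {"tx":-0.04,"ty":0.0,"tz":0.12,"rx":0.0,"ry":0.0,"rz":0.0,"claw":0.034}

```text
clock: 22.35
eef_pos: [462.8, -11.2, 149.2]
tool_rot: [-3.14, -0.004, 1.447]
force: [0.3, 0.7, -0.6]
width: 34.0
```

Call:
apply_moves:
  increments:
    - {"tx":0.0,"ty":0.0,"tz":0.0,"rx":0.0,"ry":0.0,"rz":0.0,"claw":0.01}
    - {"tx":0.0,"ty":0.0,"tz":0.0,"rx":0.0,"ry":0.0,"rz":0.0,"claw":0.0}
    - {"tx":0.0,"ty":0.0,"tz":0.0,"rx":0.0,"ry":0.0,"rz":0.0,"claw":0.0}

```text
clock: 22.65
eef_pos: [464.4, -11.2, 145.7]
tool_rot: [-3.137, -0.003, 1.447]
force: [-0.0, -0.6, -0.9]
width: -0.1
```

```bash
python3 - <<'E'
from h import *
s=read_state();print(s['eef_pos'],s['tool_rot'],s['force'])
im=get_image('wrist')[:,:,::-1];cv2.imwrite('pics/w9.png',im)
cv2.imwrite('pics/w9c.png',cv2.resize(im[40:320,270:570],None,fx=2,fy=2,interpolation=cv2.INTER_CUBIC))
E
```

```text
[464.38874613 -11.18607278 145.74020694] [-3.13694125 -0.00327869  1.44706033] [-0.00570231 -0.58873037 -0.86618486]
```

View pics/w9c.png

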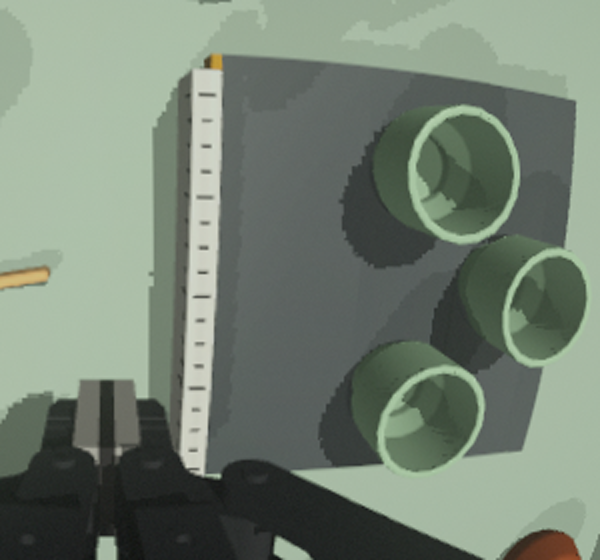

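Bar stands on edge along the brass with cups seated; the scoop handle tip is at crop (48,272). To ensure flushness I'll give it a light push from outside; first check the scoop's position.

```bash
python3 - <<'E'
from h import *
np.set_printoptions(precision=1,suppress=True)
c=calibration('wrist')
g=lambda x,y:(270+(x-.5)/2,40+(y-.5)/2)
print('scoop tip',onz(c,g(49,272),8,True))
for n,p,z in(('bar end top L',g(193,69),50),('bar end top R',g(222,70),50),('bar near L',g(178,474),50),('bar near R',g(206,474),50),('brass corner',g(223,54),22),('yellow left',g(209,56),22)): print(n,onz(c,p,z,True))
print(read_state()['qpos'])
E
```

```text
scoop tip [437.5  -3.6   8. ]
bar end top L [507.8  77.7  50. ]
bar end top R [519.   76.3  50. ]
bar near L [485.8 -92.9  50. ]
bar near R [498.4 -94.8  50. ]
brass corner [525.6  85.5  22. ]
yellow left [519.4  85.1  22. ]
[-0.2  0.5  0.2  2.1 -0.2  0.5  0. ]
```

Call:
apply_moves:
  increments:
    - {"tx":0.006,"ty":0.003,"tz":0.0,"rx":0.0,"ry":0.0,"rz":-1.7,"claw":0.0}
    - {"tx":0.006,"ty":0.003,"tz":0.0,"rx":0.0,"ry":0.0,"rz":-3.4,"claw":0.0}
    - {"tx":0.006,"ty":0.003,"tz":0.0,"rx":0.0,"ry":0.0,"rz":-5.1,"claw":0.0}
    - {"tx":0.006,"ty":0.003,"tz":0.0,"rx":0.0,"ry":0.0,"rz":-6.8,"claw":0.0}
    - {"tx":0.006,"ty":0.003,"tz":0.0,"rx":0.0,"ry":0.0,"rz":-8.5,"claw":0.0}
    - {"tx":0.006,"ty":0.003,"tz":0.0,"rx":0.0,"ry":0.0,"rz":-10.2,"claw":0.0}
    - {"tx":0.006,"ty":0.003,"tz":0.0,"rx":0.0,"ry":0.0,"rz":-11.9,"claw":0.0}
    - {"tx":0.006,"ty":0.003,"tz":0.0,"rx":0.0,"ry":0.0,"rz":-13.6,"claw":0.0}
    - {"tx":0.006,"ty":0.003,"tz":0.0,"rx":0.0,"ry":0.0,"rz":-15.3,"claw":0.0}
    - {"tx":0.006,"ty":0.003,"tz":0.0,"rx":0.0,"ry":0.0,"rz":-17.0,"claw":0.0}
    - {"tx":0.006,"ty":0.003,"tz":0.0,"rx":0.0,"ry":0.0,"rz":-18.0,"claw":0.0}
    - {"tx":0.006,"ty":0.003,"tz":0.0,"rx":0.0,"ry":0.0,"rz":-18.0,"claw":0.0}

```text
clock: 23.9
eef_pos: [470.0, -8.2, 145.8]
tool_rot: [-3.139, -0.002, -0.124]
force: [-0.4, -0.2, 0.5]
width: 0.0
```

Call:
apply_moves:
  increments:
    - {"tx":0.0,"ty":0.0,"tz":-0.03,"rx":0.0,"ry":0.0,"rz":0.0,"claw":0.0}
    - {"tx":0.0,"ty":0.0,"tz":-0.06,"rx":0.0,"ry":0.0,"rz":0.0,"claw":0.0}
    - {"tx":0.0,"ty":0.0,"tz":-0.09,"rx":0.0,"ry":0.0,"rz":0.0,"claw":0.0}
    - {"tx":0.0,"ty":0.0,"tz":-0.115,"rx":0.0,"ry":0.0,"rz":0.0,"claw":0.0}
    - {"tx":0.0,"ty":0.0,"tz":-0.13,"rx":0.0,"ry":0.0,"rz":0.0,"claw":0.0}
    - {"tx":0.0,"ty":0.0,"tz":-0.136,"rx":0.0,"ry":0.0,"rz":0.0,"claw":0.0}
    - {"tx":0.0,"ty":0.0,"tz":-0.136,"rx":0.0,"ry":0.0,"rz":0.0,"claw":0.0}
    - {"tx":0.0,"ty":0.0,"tz":-0.136,"rx":0.0,"ry":0.0,"rz":0.0,"claw":0.0}

```text
clock: 24.7
eef_pos: [470.4, -8.4, 10.9]
tool_rot: [-3.138, -0.004, -0.123]
force: [0.2, -1.1, 0.1]
width: 0.1
```

Advance to about 3 mm short, then creep.

Call:
apply_moves:
  increments:
    - {"tx":0.004,"ty":-0.0005,"tz":0.0,"rx":0.0,"ry":0.0,"rz":0.0,"claw":0.0}
    - {"tx":0.008,"ty":-0.001,"tz":0.0,"rx":0.0,"ry":0.0,"rz":0.0,"claw":0.0}
    - {"tx":0.011,"ty":-0.0013,"tz":0.0,"rx":0.0,"ry":0.0,"rz":0.0,"claw":0.0}
    - {"tx":0.013,"ty":-0.0016,"tz":0.0,"rx":0.0,"ry":0.0,"rz":0.0,"claw":0.0}
    - {"tx":0.014,"ty":-0.0017,"tz":0.0,"rx":0.0,"ry":0.0,"rz":0.0,"claw":0.0}
    - {"tx":0.014,"ty":-0.0017,"tz":0.0,"rx":0.0,"ry":0.0,"rz":0.0,"claw":0.0}
    - {"tx":0.014,"ty":-0.0017,"tz":0.0,"rx":0.0,"ry":0.0,"rz":0.0,"claw":0.0}

```text
clock: 25.4
eef_pos: [483.8, -9.8, 10.5]
tool_rot: [-3.138, -0.003, -0.124]
force: [-0.7, 0.2, 1.2]
width: -0.1
```

Call:
apply_moves:
  increments:
    - {"tx":0.0005,"ty":0.0,"tz":0.0,"rx":0.0,"ry":0.0,"rz":0.0,"claw":0.0}
    - {"tx":0.001,"ty":0.0,"tz":0.0,"rx":0.0,"ry":0.0,"rz":0.0,"claw":0.0}
    - {"tx":0.0015,"ty":-0.0001,"tz":0.0,"rx":0.0,"ry":0.0,"rz":0.0,"claw":0.0}
    - {"tx":0.0015,"ty":-0.0001,"tz":0.0,"rx":0.0,"ry":0.0,"rz":0.0,"claw":0.0}

```text
clock: 25.8
eef_pos: [485.1, -9.9, 10.4]
tool_rot: [-3.138, -0.003, -0.124]
force: [-0.7, -0.6, 0.9]
width: 0.0
```

Call:
apply_moves:
  increments:
    - {"tx":0.0005,"ty":0.0,"tz":0.0,"rx":0.0,"ry":0.0,"rz":0.0,"claw":0.0}
    - {"tx":0.001,"ty":0.0,"tz":0.0,"rx":0.0,"ry":0.0,"rz":0.0,"claw":0.0}
    - {"tx":0.001,"ty":0.0,"tz":0.0,"rx":0.0,"ry":0.0,"rz":0.0,"claw":0.0}

```text
clock: 26.1
eef_pos: [485.6, -9.9, 10.4]
tool_rot: [-3.138, -0.002, -0.124]
force: [-2.4, 1.0, 1.5]
width: 0.2
```

Call:
apply_moves:
  increments:
    - {"tx":0.0008,"ty":-0.0001,"tz":0.0,"rx":0.0,"ry":0.0,"rz":0.0,"claw":0.0}
    - {"tx":0.0016,"ty":-0.0002,"tz":0.0,"rx":0.0,"ry":0.0,"rz":0.0,"claw":0.0}
    - {"tx":0.0024,"ty":-0.0003,"tz":0.0,"rx":0.0,"ry":0.0,"rz":0.0,"claw":0.0}
    - {"tx":0.0024,"ty":-0.0003,"tz":0.0,"rx":0.0,"ry":0.0,"rz":0.0,"claw":0.0}

```text
clock: 26.5
eef_pos: [485.7, -9.8, 10.2]
tool_rot: [-3.137, 0.002, -0.124]
force: [-8.4, 0.5, 5.6]
width: -0.2
```

Firm contact: 8 N with no further motion, so the bar is against the brass. Retreat.

Call:
apply_moves:
  increments:
    - {"tx":-0.003,"ty":0.0003,"tz":0.0,"rx":0.0,"ry":0.0,"rz":0.0,"claw":0.0}
    - {"tx":-0.009,"ty":0.001,"tz":0.0,"rx":0.0,"ry":0.0,"rz":0.0,"claw":0.0}
    - {"tx":-0.015,"ty":0.0015,"tz":0.0,"rx":0.0,"ry":0.0,"rz":0.0,"claw":0.0}
    - {"tx":-0.016,"ty":0.0015,"tz":0.03,"rx":0.0,"ry":0.0,"rz":0.0,"claw":0.0}
    - {"tx":-0.016,"ty":0.0015,"tz":0.07,"rx":0.0,"ry":0.0,"rz":0.0,"claw":0.0}
    - {"tx":-0.016,"ty":0.0015,"tz":0.11,"rx":0.0,"ry":0.0,"rz":0.0,"claw":0.0}
    - {"tx":-0.016,"ty":0.0015,"tz":0.15,"rx":0.0,"ry":0.0,"rz":0.0,"claw":0.0}
    - {"tx":-0.03,"ty":0.04,"tz":0.19,"rx":0.0,"ry":0.0,"rz":0.0,"claw":0.0}
    - {"tx":-0.05,"ty":0.09,"tz":0.21,"rx":0.0,"ry":0.0,"rz":0.0,"claw":0.0}
    - {"tx":-0.05,"ty":0.14,"tz":0.21,"rx":0.0,"ry":0.0,"rz":0.0,"claw":0.0}
    - {"tx":-0.05,"ty":0.19,"tz":0.21,"rx":0.0,"ry":0.0,"rz":0.0,"claw":0.0}
    - {"tx":-0.05,"ty":0.24,"tz":0.21,"rx":0.0,"ry":0.0,"rz":0.0,"claw":0.0}

```text
clock: 27.7
eef_pos: [438.8, 219.8, 221.2]
tool_rot: [-3.135, -0.005, -0.123]
force: [0.6, -0.2, 0.3]
width: -0.2
```

Call:
apply_moves:
  increments:
    - {"tx":-0.1,"ty":0.05,"tz":0.0,"rx":0.0,"ry":0.0,"rz":0.0,"claw":0.0}
    - {"tx":-0.1,"ty":0.1,"tz":0.0,"rx":0.0,"ry":0.0,"rz":0.0,"claw":0.0}
    - {"tx":-0.1,"ty":0.15,"tz":0.0,"rx":0.0,"ry":0.0,"rz":0.0,"claw":0.0}
    - {"tx":-0.1,"ty":0.2,"tz":0.0,"rx":0.0,"ry":0.0,"rz":0.0,"claw":0.0}
    - {"tx":-0.1,"ty":0.25,"tz":0.0,"rx":0.0,"ry":0.0,"rz":0.0,"claw":0.0}
    - {"tx":-0.1,"ty":0.25,"tz":0.0,"rx":0.0,"ry":0.0,"rz":0.0,"claw":0.0}

```text
clock: 28.3
eef_pos: [337.5, 471.0, 220.3]
tool_rot: [-3.136, -0.003, -0.12]
force: [0.6, 0.0, 0.4]
width: -0.1
```

```bash
python3 - <<'E'
from h import *
def crop(im,x,y,w,h,k): return cv2.resize(np.clip(im[y:y+h,x:x+w,::-1]*1.3,0,255).astype('uint8'),None,fx=k,fy=k,interpolation=cv2.INTER_CUBIC)
a=crop(get_image('top'),285,145,95,95,6);b=get_image('scene');cv2.imwrite('pics/sfin.png',b[:,:,::-1])
b=crop(b,225,165,57*2,95*2,3)
o=np.zeros((570,570+342,3),'uint8');o[:,:570]=a;o[:,570:]=b
cv2.imwrite('pics/fin.png',cv2.resize(o,(800,500)))
E
```

```text
(no output)
```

View pics/fin.png

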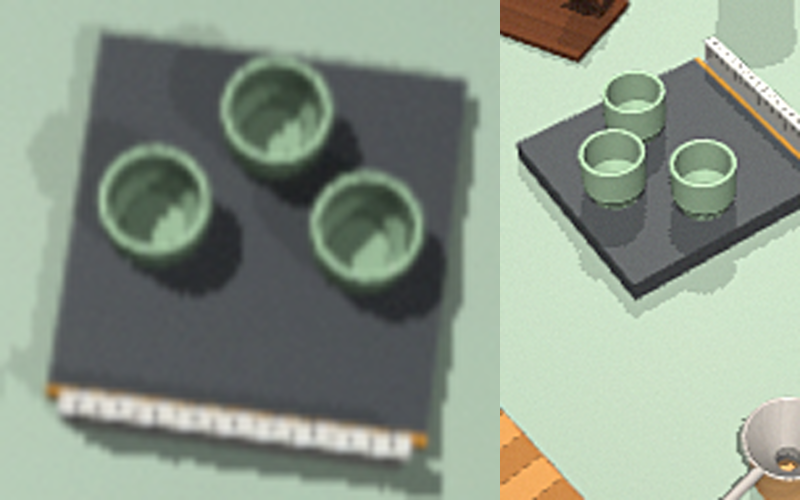

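Cups seated in pockets, bar upright along the brass from crop (58,400) to (412,445). End gaps look slightly uneven, so I'll quantify that with model reprojection.

```bash
python3 - <<'E'
from h import *
np.set_printoptions(precision=2,suppress=True)
c=calibration('top');im=get_image('top').astype(float)
th=-.122;ex=np.array([np.cos(th),np.sin(th),0]);ey=np.array([-ex[1],ex[0],0]);B=np.array([606.1,-23,0])-100*ex+[0.3,0,0]
def prof(x,z,ys):
    P=proj(c,[B+x*ex+y*ey+[0,0,z] for y in ys]).astype(np.float32)
    return cv2.remap(im.astype(np.float32),P[None,:,0],P[None,:,1],cv2.INTER_LINEAR)[0]
ys=np.arange(-125,126,1.)
for x0 in(-4,-7,-9): 
    f=prof(x0,50,ys).min(1);h=(np.median(f[40:210])+np.median(f[:8]))/2
    g=np.convolve(f,np.ones(3)/3,'same');lo=ys[np.where((np.abs(ys)<100)&(g>150))[0]]
    print('bar x',x0,'ends',lo.min(),lo.max(),'mid',(lo.min()+lo.max())/2)
for x0 in(0,1,2,3,10,20):
    f=prof(x0,22,ys);q=(f[:,0]-f[:,2])if x0<5 else -f.sum(1)
    t=45 if x0<5 else -(f[20:230].sum(1).mean()+f[[2,3,4,-4,-3]].sum(1).mean())/2
    w=ys[q>t];print('tray x',x0,w.min() if len(w) else None,w.max() if len(w) else None)
E
```

```text
bar x -4 ends -86.0 88.0 mid 1.0
bar x -7 ends -86.0 89.0 mid 1.5
bar x -9 ends -86.0 89.0 mid 1.5
tray x 0 -98.0 99.0
tray x 1 -98.0 100.0
tray x 2 -98.0 100.0
tray x 3 -98.0 100.0
tray x 10 -105.0 101.0
tray x 20 -104.0 101.0
```

```bash
python3 -c "
from cell import *
s=read_state();print(s['clock'],s['force']);print(finish_job())"
```

```text
28.45 [ 1.34930679 -0.25998198  0.54415098]
the job is handed in; nothing more can be done
None
```

I moved both celadon cups into the tray's empty pockets: `cup_b` into `pocket1`, then `cup_a` into `pocket0`. I then drew the straightedge from its rack and stood it on its narrow edge along the brass. I let go, backed the arm clear and handed the job in at 28.5 s.

- **Cups:** the last pictures show both cups seated in their pockets beside the third.
- **Flush:** after releasing the bar I pressed it lightly against the brass from outside. It took about 8 N and moved only about 0.1 mm more, so it should be touching the edge. None of the pictures show the contact line itself.
- **Centring:** the two cameras disagree slightly. The wrist view put the bar about 0.5 mm to the -y side, and the top view about 0.5 mm to the +y side. That is within what I could measure.
- **One slip on the way:** on my first try at sliding the bar in, it stuck on the table with about 13 N of downward load. I backed off and lifted it 2 mm before sliding again.
- **Brass position:** the brass was about 2 mm farther away than my first estimate, so I found its position by touch.

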